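# Unhitch the seedling trolley and hold its tongue up

### The arm

A 6-joint arm with a two-finger parallel gripper is mounted at the origin on the work surface. World frame = base frame: x ahead of the robot, y to its left, z up, the work surface at z = 0. Lengths are in mm, angles in rad, forces in N, time in s.
With the tool pointing down it reaches from about 300 to 850 mm from the base axis. Payload 4.2 kg.
Tool frame: the origin (TCP) lies at the very end of the fingers, on their centre line; the grasp point (between the pads) lies 19 mm behind it (manip.pinch_z is the distance from the TCP to the grasp point, in mm); z points along the fingers, y is the direction in which the jaws open and shut (so a half turn about z gives the same grasp; the last joint's range is limited). The gripper opens to 91 mm and grips with 3 to 60 N. Pads are 32 mm wide; open, the fingers measure 118 mm over their backs; the gripper's body (76 mm by 178 mm) begins 60 mm behind the grasp point.
Start: joints at [1.16, 0.32, 1.565, -0, 1.257, -0.02], TCP at [219.037, 531.663, 213.976] pointing down, gripper open.
Joint ranges: [-3.11, 3.11], [-0.84, 2.01], [0.21, 2.61], [-1.34, 4.49], [0.05, 2.63], [-2.56, 2.56]. Speed limits (rad/s): [2.57, 2.57, 3.14, 3.14, 3.14, 3.14].

### API

Orientations are given as a rotation vector (axis times angle).
In Python, from cell import manip gives the robot as it stands.
- The arm moves only by the tool step_arm, never from a script. Its argument "rows" is one flat list of numbers, 7 for each row, row after row: the shift along the world's x, y, z in mm, then the turn, a rotation vector about the world's x, y, z in rad, then the finger opening in mm, from 0 to 91.2. In form: [dx, dy, dz, ax, ay, az, grip, dx, dy, dz, ax, ay, az, grip, ...]. A call has 1 to 10 rows; each row shifts and turns the pose as measured when the row begins; what a row does not reach is not made up. A row lasts 1/8 s, in which the tool goes at most 62.5 mm and 10.7 degrees, less where a joint would pass 70% of its speed; a pose out of reach is approached as far as the arm can. A call with a gripper value outside its range is refused whole. The fingers move at their own pace and stop on an object; "grip_force" is the grip in N (left out, the last holds). Time passes only in rows, so rows that do not move let the fingers close. It gives the time, the measured TCP pose, the force and the opening at its end, in the units of the state.
- manip.observe(): the state, without advancing time (a new reading comes with each control period).
- manip.snapshot(name): name is "scene" or "top" or "wrist"; returns the picture (400x640x3 uint8, red, green, blue); there is no depth.
- manip.camera_info(name): a dict with "fovy" (degrees; the focal length in pixels is half the picture's height over the tangent of half this angle, whatever the lens; pixels are square), "cx", "cy" (the principal point, pixels), "extrinsics" (4x4, takes a point from world to camera coordinates); the wrist camera has in their place "mount" (4x4, takes a point from camera to tool coordinates, whose origin is the TCP and whose axes are the flange's). Camera axes: x right, y up, looking along -z (the intrinsics and any distortion apply to the point x, -y, -z); pixel columns grow to the right and rows downward; lengths in mm; the calibration is good to about 2 mm. A picture is of the moment at which its call begins: read the wrist's pose just before it. camera_info takes no time and is no camera call.
- manip.sign_off(): hands the job in, once; it reports no verdict.
Trained networks look in the newest picture that a camera, given by its name, has taken for a name from the list of things; names that differ only in an ending like _2 or _b are one class to them, and where a whole thing is asked for, a point or a joint stands for the part that bears it (a point fixed in the world has none). Each returns a list of dicts, best first, with "confidence" (0 to 1); they miss things now and then, are a little off and sometimes report something else, mostly with a low value. They report only what shows in the picture. A call takes as long as a camera call.
- manip.recognise(query, camera): "xyz" ([x, y, z] in mm, in world coordinates, good to about 4 mm: the middle of the surface that is visible of it).
- manip.place_of(query, camera): "xyz" ([x, y, z] in mm, in world coordinates, good to about 4 mm: a listed point, or the origin of a listed thing).
The state is a dict: "clock": time; "joint_pos": joint angles; "qd": joint speeds; "effort": joint torques, N m; "ee_pos": TCP position; "ee_rot": TCP orientation; "contact_force": force on the tool from outside, world axes, zero at the start; "torque": the same for the moment, N m; "grip_width": finger opening in mm.
Only numpy, scipy, OpenCV 4.12 (cv2) and the standard library are available. Lean on these libraries where they do the work, as an engineer would, in place of code of your own. Each camera call takes 0.05 s, during which the arm holds its last target.

### The job

The small pot trolley is still hitched to the ball bolted to the bench. Take the upright pull tab of the coupler's latch, draw it sideways away from the coupler against its spring while the tongue is still down on the ball, then lift the tongue off the ball until the coupler's lower rim is more than 30 mm above the top of the ball. Finish like that, still gripping it and holding the tongue up steadily without letting go, and do not shift the pots, tools and other things standing around.

Things in the scene. Friction and masses are not known exactly. Their poses are not given: they have to be found in the camera images.
- latch_grip (a point): Grip point of the latch's pull tab, an upright bare-steel plate 12 mm thick, 36 wide, 99 tall, beside the coupler on the robot's side; it rides on the tongue and can lift it. Mid-thickness, mid-width, 20 mm below the top edge (140 mm above the bench when down). x: through the thickness, from tab to coupler (draw along -x); y: along the tongue, trolley to ball; z up. The tab's top 50 mm stand free.
- latch (a joint): How far the latch is drawn (m): 0 = sprung home, its blade locked under the ball; 0.022 = fully drawn, at its stop. Spring force 3 N at home, rising to 9.6 N fully drawn; it springs home when released. The tongue comes free once it is drawn beyond 0.011; until then the lock stops the tongue after about 3 mm of lift.
- tongue (a joint): Angle of the tongue about its level hinge on the trolley (rad): 0 = down on the ball, grows as the coupler rises, stop at 0.55. It swings freely (about 0.6 kg, felt as some 3 to 6 N at the coupler) and falls back if released.
- tongue_hinge (a point): Centre of the tongue's level hinge at the trolley's front edge, 80 mm above the bench, 280 mm (horizontally) from the ball. Its x axis is the hinge axis; y points along the tongue to the ball. It tilts with the tongue; the trolley stands fixed; the potted seedlings on its deck reach about 290 mm above the bench, 310 mm or more from the ball.
- coupler_rim (a point): Centre of the open lower rim of the coupler (a grey steel cup, 60 mm wide and 38 mm tall, mouth down, at the end of the 40 mm wide grey tongue). 70 mm above the bench when the tongue is down. The coupler's top is 32 mm lower than latch_grip, its side 16 mm from the tab.
- ball_top (a point): Top of the steel hitch ball (44 mm across, on a post on a 120 x 110 mm steel plate bolted to the bench), 102 mm above the bench. Fixed. x, y as for the hinge: y points from the trolley to the ball and on beyond it.
- pot_small: Bystander: small black pot with seedling, 82 mm wide, 76 mm tall (leaves to about 140 mm), on the bench beside the tongue, on the robot's side; origin under its centre.
- pot_empty: Bystander: empty black pot 100 mm wide, 92 mm tall, on the bench on the far side of the ball; origin under its centre.
- wrench: Bystander: steel wrench lying flat behind the tongue; origin under its middle.
- trowel: Bystander: hand trowel with wooden handle, 290 mm long, lying flat past the ball; origin under its middle.
- spray: Bystander: white bottle 72 mm wide, 170 mm tall, standing at the left; origin under its centre.
- tag_cup: Bystander: white cup 72 mm wide, 85 mm tall, standing at the left; origin under its centre.

How it is judged:
By the outcome, as a careful person would: the job done as asked, in the order asked, and still so for the second after the job is handed in, while the arm keeps its last pose, push and grip.
It also fails if it takes over 32 s, if anything falls off the work surface, if the arm or the gripper's body presses on something with over 40 N, if the wrist force passes 120 N, or if a joint passes its speed limit or range.

## Working session

There is one attempt and no reset: what is moved stays moved. The work goes in short steps, Python scripts to look and compute and a tool call to move; the robot and the scene stay as the last step left them, time stands still between calls to the robot, and variables do not carry over. Pictures are saved under pics/ and viewed, and the job is handed in when it is done.

Besides the shell and the picture viewer there is one more tool, called after ">>>" as name(argument=value, ...) on one line, values as JSON. step_arm: Moves the arm, as the interface text tells. Its arguments: {"type":"object","properties":{"rows":{"type":"array"},"grip_force":{"type":"number"}},"required":["rows"]}

```bash
mkdir -p pics; python3 - <<'E'
from cell import manip
import cv2
print(manip.observe())
for n in ["scene","top","wrist"]:
    im=manip.snapshot(n); cv2.imwrite(f"pics/{n}0.png",im[:,:,::-1])
    for q in ["latch_grip","coupler_rim","ball_top","tongue_hinge","pot_small"]:
        r=manip.place_of(q,n); print(n,q,[(d['xyz'],d['confidence']) for d in r[:2]])
print(manip.observe()['clock'])
E
```

```text
{'clock': 0.0, 'joint_pos': array([ 1.16003771e+00,  3.20305778e-01,  1.56569217e+00, -1.38162029e-05,
        1.25739486e+00, -1.99959746e-02]), 'qd': array([ 0.0002909 , -0.00084931,  0.001131  , -0.0003814 ,  0.00128332,
       -0.00035652]), 'effort': array([ 6.42352443e-04, -4.12470782e+01, -2.31976497e+01,  7.27433665e-02,
        4.58260160e-02, -1.38695286e-04]), 'ee_pos': array([218.8101576 , 531.18478147, 213.10721492]), 'ee_rot': array([-6.09831714e-01, -3.08145510e+00,  2.76643596e-03]), 'contact_force': array([-0.60338268, -0.13399836,  0.6137942 ]), 'torque': array([-9.21888652e-03, -1.36851428e-02,  3.58352042e-05]), 'grip_width': 91.36107700149775}
scene latch_grip [([549.6, -3.7, 139.9], 0.62)]
scene coupler_rim [([604.1, -11.3, 71.6], 0.66)]
scene ball_top [([603.7, -5.9, 102.6], 0.75)]
scene tongue_hinge [([606.2, -290.5, 78.4], 0.68)]
scene pot_small [([526.2, -205.9, 0.3], 0.6)]
top latch_grip [([552.5, -8.0, 139.3], 0.57)]
top coupler_rim [([606.7, -10.2, 76.8], 0.56), ([607.1, -292.3, 80.0], 0.51)]
top ball_top [([606.3, -8.0, 102.2], 0.64)]
top tongue_hinge [([608.0, -286.0, 79.4], 0.83)]
top pot_small [([525.2, -199.2, 1.1], 0.81), ([606.2, -290.4, 79.3], 0.67)]
wrist latch_grip []
wrist coupler_rim []
wrist ball_top []
wrist tongue_hinge []
wrist pot_small []
0.9
```

View pics/scene0.png

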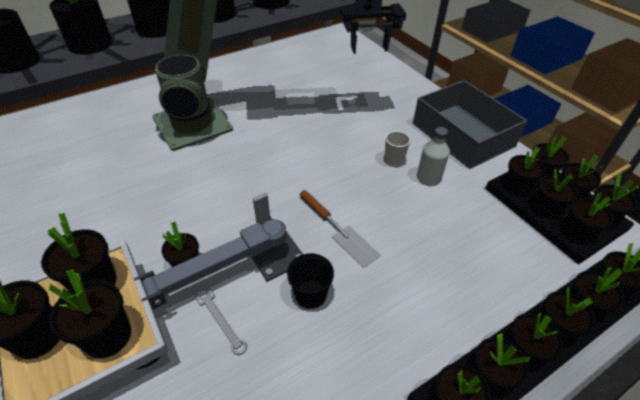

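View pics/top0.png

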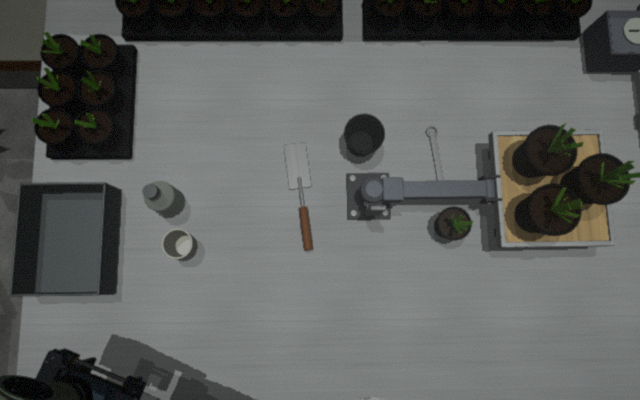

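The scene picture shows the tab standing upright at about (262,210), with the coupler to its right. In the top picture the ball and coupler are at about (372,190) and the tongue runs along world y. The network's positions match the given sizes: grip about (552,-7,140), ball about (605,-8), hinge 281 mm away. I'll move above the tab, turning the jaws onto world x.

>>> step_arm(rows=[20, -30, 20, 0, 0, -0.11, 91, 34, -52, 15, 0, 0, -0.12, 91, 34, -52, 10, 0, 0, -0.12, 91, 34, -52, 0, 0, 0, -0.12, 91, 34, -52, 0, 0, 0, -0.12, 91, 34, -52, 0, 0, 0, -0.12, 91, 34, -52, 0, 0, 0, -0.12, 91, 34, -52, 0, 0, 0, -0.12, 91, 34, -52, 0, 0, 0, -0.12, 91, 34, -52, 0, 0, 0, -0.12, 91])

```text
clock: 2.15
ee_pos: [545.9, 30.5, 261.3]
ee_rot: [2.263, 2.172, 0.01]
contact_force: [0.7, 0.7, 1.1]
grip_width: 90.8
```

```bash
cat > look.py <<'E'
import sys
from cell import manip
import cv2,numpy as np
from scipy.spatial.transform import Rotation as R
o=manip.observe(); M=R.from_rotvec(o['ee_rot']).as_matrix()
print(o['clock'],o['ee_pos'].round(1),'toolY',M[:,1].round(3),'toolZ',M[:,2].round(3),'F',o['contact_force'].round(1),o['torque'].round(2),o['grip_width'].round(1), o['joint_pos'].round(2))
tag=sys.argv[1]
for n in sys.argv[2:]:
    im=manip.snapshot(n); cv2.imwrite(f"pics/{n}_{tag}.png",im[:,:,::-1])
    for q in ["latch_grip","coupler_rim","ball_top"]:
        r=manip.place_of(q,n); print(n,q,[(d['xyz'],d['confidence']) for d in r[:2]])
E
python3 look.py a wrist
```

```text
Traceback (most recent call last):
  File "look.py", line 6, in <module>
    print(o['clock'],o['ee_pos'].round(1),'toolY',M[:,1].round(3),'toolZ',M[:,2].round(3),'F',o['contact_force'].round(1),o['torque'].round(2),o['grip_width'].round(1), o['joint_pos'].round(2))
                                                                                                                                               ^^^^^^^^^^^^^^^^^^^^^
AttributeError: 'float' object has no attribute 'round'
```

```bash
sed -i "s/o\['grip_width'\].round(1)/round(o['grip_width'],1)/" look.py; python3 look.py a wrist top
```

```text
2.15 [545.9  30.5 261.3] toolY [ 0.999 -0.041  0.008] toolZ [ 0.008  0.001 -1.   ] F [0.7 0.7 1.1] [-0.02  0.03  0.02] 90.8 [0.03 0.24 1.55 0.   1.34 0.08]
wrist latch_grip []
wrist coupler_rim []
wrist ball_top [([608.8, -5.7, 102.5], 0.77)]
top latch_grip []
top coupler_rim []
top ball_top [([592.4, 494.5, -1.0], 0.22)]
```

View pics/wrist_a.png

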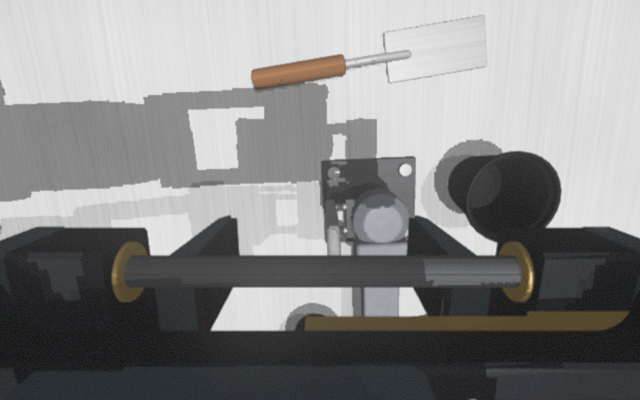

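The wrist picture shows the ball plate at (368,200), the coupler at (380,218) and the tab's top edge at about (334,240). I'll zoom in and back-project the tab at z=160.

```bash
cat > ray.py <<'E'
from cell import manip
import numpy as np
from scipy.spatial.transform import Rotation as R
def pose():
    o=manip.observe(); T=np.eye(4); T[:3,:3]=R.from_rotvec(o['ee_rot']).as_matrix(); T[:3,3]=o['ee_pos']; return T
def ray(u,v,z,cam='wrist'):
    c=manip.camera_info(cam); f=200/np.tan(np.radians(c['fovy'])/2)
    C=pose()@np.array(c['mount']) if cam=='wrist' else np.linalg.inv(c['extrinsics'])
    d=C[:3,:3]@np.array([(u-c['cx'])/f,-(v-c['cy'])/f,-1]); p=C[:3,3]
    return p+d*(z-p[2])/d[2]
E
python3 - <<'E'
from ray import *
import cv2
c=manip.camera_info('wrist'); print({k:v for k,v in c.items() if k!='mount'})
im=cv2.imread('pics/wrist_a.png')[150:325,290:450]; cv2.imwrite('pics/za.png',cv2.resize(im,None,fx=3.4,fy=3.4,interpolation=cv2.INTER_CUBIC))
for u,v,z in [(328,225,160),(341,225,160),(328,240,160),(341,240,160),(330,200,0),(321,158,6),(414,157,6)]: print(u,v,ray(u,v,z).round(1))
E
```

```text
{'fovy': 61.66070587209336, 'cx': 322.5664791419568, 'cy': 201.3014448422993}
328 225 [548.1  11.4 160. ]
341 225 [559.2  11.  160. ]
328 240 [547.7  -2.1 160. ]
341 240 [558.9  -2.5 160. ]
330 200 [553.9  -5.7   0. ]
321 158 [544.1  50.9   6. ]
414 157 [662.   47.9   6. ]
```

View pics/za.png

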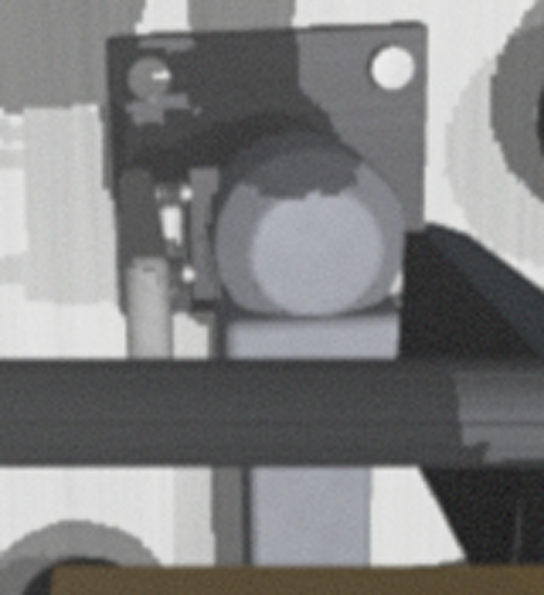

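>>> step_arm(rows=[4, -20, 0, 0, 0.008, 0.03, 91, 3, -18, 0, 0, 0, 0, 91, 0, 0, -30, 0, 0, 0, 91, 0, 0, 0, 0, 0, 0, 91])

```text
clock: 3.05
ee_pos: [550.3, -1.8, 232.2]
ee_rot: [-2.219, -2.224, -0.003]
contact_force: [-0.2, 0.3, 0.0]
grip_width: 91.1
```

```bash
python3 look.py b wrist scene
```

```text
3.05 [550.3  -1.8 232.2] toolY [1.    0.002 0.002] toolZ [ 0.002  0.002 -1.   ] F [-0.2  0.3  0. ] [-0.14  0.05  0.06] 91.1 [-0.03  0.27  1.59  0.    1.28 -0.03]
wrist latch_grip [([557.0, -11.3, 142.7], 0.89)]
wrist coupler_rim [([556.5, -11.2, 140.0], 0.26)]
wrist ball_top [([607.1, -4.4, 106.0], 0.65), ([749.9, 7.1, 0.1], 0.43)]
scene latch_grip [([550.6, -6.1, 139.3], 0.95)]
scene coupler_rim [([603.8, -12.9, 74.2], 0.84)]
scene ball_top [([601.7, -8.7, 101.8], 0.79)]
```

View pics/wrist_b.png

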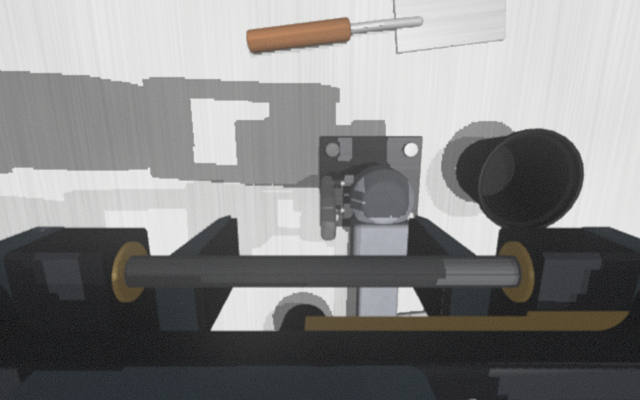

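View pics/scene_b.png

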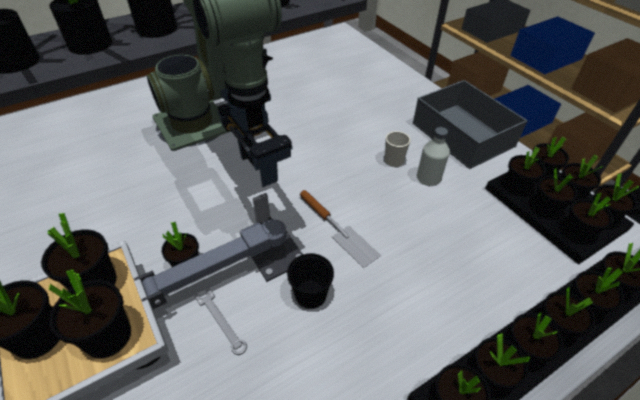

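The wrist view shows the tab top at about u 321-335 and v about 238. The scene view shows the gripper above and beside the tab, with everything else undisturbed.

```bash
python3 - <<'E'
from ray import *
import cv2
im=cv2.imread('pics/wrist_b.png')[130:270,290:430]; cv2.imwrite('pics/zb.png',cv2.resize(im,None,fx=4,fy=4,interpolation=cv2.INTER_CUBIC))
for u,v,z in [(321,238,160),(335,238,160),(328,220,160)]: print(u,v,ray(u,v,z).round(1))
E
```

```text
321 238 [550.9 -26.  160. ]
335 238 [561.7 -26.  160. ]
328 220 [556.2 -11.4 160. ]
```

View pics/zb.png

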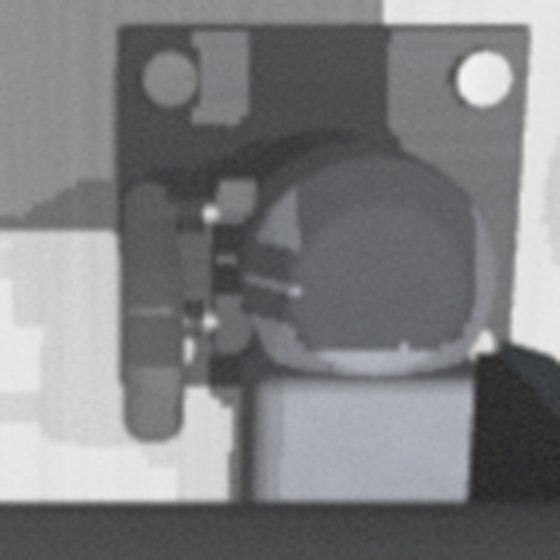

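>>> step_arm(rows=[3, -7, -20, 0, 0, 0, 91, 0, 0, -30, 0, 0, 0, 91, 0, 0, -25, 0, 0, 0, 91, 0, 0, -20, 0, 0, 0, 91, 0, 0, -10, 0, 0, 0, 91, 0, 0, 0, 0, 0, 0, 91])

```text
clock: 4.2
ee_pos: [557.0, -9.0, 129.4]
ee_rot: [2.212, 2.218, 0.016]
contact_force: [-0.6, -0.0, -0.0]
grip_width: 90.9
```

```bash
python3 look.py c scene
```

```text
4.2 [557.   -9.  129.4] toolY [1.    0.003 0.014] toolZ [ 0.014  0.001 -1.   ] F [-0.6 -0.  -0. ] [-0.07  0.1   0.06] 90.9 [-0.04  0.35  1.74  0.    1.03 -0.04]
scene latch_grip [([553.2, -4.9, 139.3], 0.57)]
scene coupler_rim [([608.9, -14.7, 76.3], 0.93), ([484.5, 451.1, 6.9], 0.67)]
scene ball_top [([603.7, -7.0, 103.1], 0.77)]
```

```bash
python3 -c "
import cv2
im=cv2.imread('pics/scene_c.png')[130:310,180:360]; cv2.imwrite('pics/zc.png',cv2.resize(im,None,fx=3.3,fy=3.3,interpolation=cv2.INTER_CUBIC))"
```

```text
(no output)
```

View pics/zc.png

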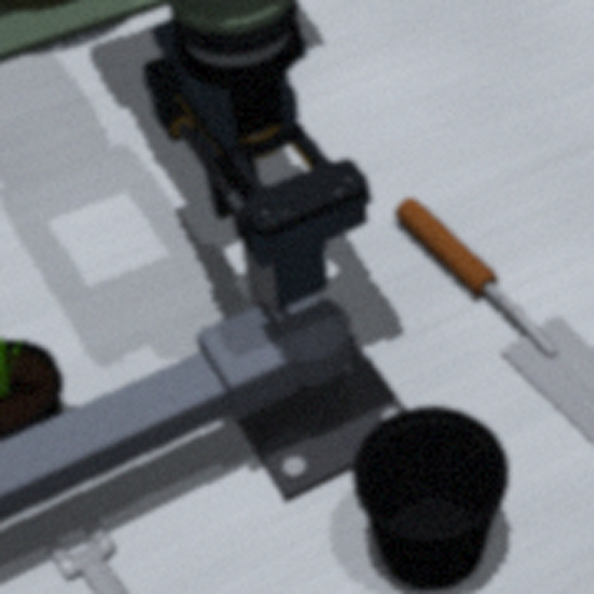

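The crop shows the fingers straddling the tab, above the coupler top. I'll trim the position and close gently first.

>>> step_arm(rows=[-3, 0, -6, 0, 0.012, 0, 70, 0, 0, 0, 0, 0, 0, 40, 0, 0, 0, 0, 0, 0, 20, 0, 0, 0, 0, 0, 0, 8, 0, 0, 0, 0, 0, 0, 8, 0, 0, 0, 0, 0, 0, 8], grip_force=10)

```text
clock: 5.15
ee_pos: [555.2, -9.1, 125.6]
ee_rot: [2.216, 2.222, 0.008]
contact_force: [-0.3, 0.5, 0.1]
grip_width: 33.5
```

```bash
python3 look.py d
```

```text
5.15 [555.2  -9.1 125.6] toolY [1.    0.003 0.006] toolZ [ 0.006  0.001 -1.   ] F [-0.3  0.5  0.1] [-0.08  0.02  0.02] 33.5 [-0.04  0.36  1.75  0.    1.03 -0.04]
```

>>> step_arm(rows=[0, 0, 0, 0, 0, 0, 6, 0, 0, 0, 0, 0, 0, 6, 0, 0, 0, 0, 0, 0, 6, 0, 0, 0, 0, 0, 0, 6], grip_force=10)

```text
clock: 5.65
ee_pos: [554.6, -9.1, 125.5]
ee_rot: [2.216, 2.223, 0.006]
contact_force: [0.3, -0.3, 0.6]
grip_width: 11.9
```

```bash
python3 look.py e
```

```text
5.65 [554.6  -9.1 125.5] toolY [1.    0.003 0.004] toolZ [ 0.004  0.001 -1.   ] F [ 0.3 -0.3  0.6] [-0.05  0.27  0.04] 11.9 [-0.04  0.36  1.75  0.    1.03 -0.04]
```

Gripped at 11.9 mm, which is the tab's thickness. Next I'll firm the grip and draw along -x.

>>> step_arm(rows=[0, 0, 0, 0, 0, 0, 6, 0, 0, 0, 0, 0, 0, 6, -5, 0, 0, 0, 0, 0, 6, -5, 0, 0, 0, 0, 0, 6, -5, 0, 0, 0, 0, 0, 6, -4, 0, 0, 0, 0, 0, 6, 0, 0, 0, 0, 0, 0, 6], grip_force=45)

```text
clock: 6.52
ee_pos: [540.2, -9.2, 125.6]
ee_rot: [2.21, 2.217, 0.019]
contact_force: [6.9, -0.3, -3.1]
grip_width: 11.8
```

```bash
python3 look.py f scene
```

```text
6.525 [540.2  -9.2 125.6] toolY [1.    0.003 0.017] toolZ [ 0.017  0.001 -1.   ] F [ 6.9 -0.3 -3.1] [-0.01  0.23  0.1 ] 11.8 [-0.04  0.33  1.79  0.    1.01 -0.04]
scene latch_grip [([536.0, -7.4, 138.1], 0.84)]
scene coupler_rim [([604.5, -14.2, 74.0], 0.7), ([595.6, 495.0, -1.6], 0.66)]
scene ball_top [([599.6, -6.7, 103.4], 0.95)]
```

The spring force of 6.9 N agrees with about 14 mm drawn. I'll go on to about 20 mm.

>>> step_arm(rows=[-4, 0, 0, 0, 0.008, 0, 6, -3, 0, 0, 0, 0.004, 0, 6, 0, 0, 0, 0, 0, 0, 6], grip_force=45)

```text
clock: 7.1
ee_pos: [538.0, -9.2, 125.7]
ee_rot: [2.21, 2.217, 0.018]
contact_force: [7.7, -0.1, -4.5]
grip_width: 12.1
```

```bash
python3 look.py g
```

```text
7.1 [538.   -9.2 125.7] toolY [1.    0.003 0.016] toolZ [ 0.016  0.001 -1.   ] F [ 7.7 -0.1 -4.5] [-0.02  0.09  0.1 ] 12.1 [-0.04  0.33  1.79  0.    1.01 -0.04]
```

>>> step_arm(rows=[-6, 0, 0, 0, 0.01, 0, 6, -5, 0, 0, 0, 0.01, 0, 6, -4, 0, 0, 0, 0.005, 0, 6], grip_force=45)

```text
clock: 7.48
ee_pos: [532.5, -9.5, 126.7]
ee_rot: [2.212, 2.218, 0.015]
contact_force: [13.5, -0.8, -4.9]
grip_width: 12.2
```

```bash
python3 look.py h scene
```

```text
7.475 [532.5  -9.5 126.7] toolY [1.    0.003 0.013] toolZ [ 0.013  0.    -1.   ] F [13.5 -0.8 -4.9] [ 0.26 -0.98  0.09] 12.2 [-0.04  0.32  1.8   0.    1.01 -0.04]
scene latch_grip [([530.7, -5.7, 139.2], 0.73)]
scene coupler_rim [([606.5, -12.8, 75.4], 0.65)]
scene ball_top [([603.7, -6.4, 106.2], 0.8), ([597.3, 493.3, -1.3], 0.45)]
```

Force is 13.5 N with about 22 mm drawn, so the latch is at its stop while the tongue is still down. Now I'll lift along the arc, turning about x with the tongue.

>>> step_arm(rows=[-2, -1, 6, 0.02, 0, 0, 6, -2, -1.5, 8, 0.03, 0, 0, 6, -2, -1.5, 8, 0.03, 0, 0, 6, -2, -2, 8, 0.03, 0, 0, 6], grip_force=50)

```text
clock: 8.18
ee_pos: [532.8, -16.1, 156.6]
ee_rot: [-2.176, -2.18, -0.156]
contact_force: [10.3, -0.0, -4.4]
grip_width: 11.8
```

```bash
python3 look.py i
```

```text
8.175 [532.8 -16.1 156.6] toolY [ 1.    -0.     0.031] toolZ [ 0.031  0.112 -0.993] F [10.3 -0.  -4.4] [-0.07  0.14  0.1 ] 11.8 [-0.12  0.29  1.77  0.13  1.07 -0.19]
```

>>> step_arm(rows=[-2, -2, 8, 0.03, 0.006, 0, 6, -2, -2.5, 8, 0.03, 0.006, 0, 6, -2, -2.5, 8, 0.03, 0.006, 0, 6, -2, -3, 8, 0.03, 0.006, 0, 6, -2, -3, 8, 0.03, 0.006, 0, 6], grip_force=50)

```text
clock: 8.8
ee_pos: [532.8, -30.8, 197.1]
ee_rot: [-2.094, -2.087, -0.3]
contact_force: [10.0, -1.6, -4.7]
grip_width: 12.1
```

```bash
python3 look.py j scene
```

```text
8.8 [532.8 -30.8 197.1] toolY [ 1.    -0.006  0.022] toolZ [ 0.023  0.26  -0.965] F [10.  -1.6 -4.7] [-0.37 -0.22  0.23] 12.1 [-0.24  0.28  1.69  0.28  1.22 -0.34]
scene latch_grip [([529.4, -31.1, 209.1], 0.78)]
scene coupler_rim [([605.2, -21.6, 146.4], 0.69), ([484.1, 452.4, 4.2], 0.33)]
scene ball_top [([603.8, -8.5, 104.3], 0.84)]
```

View pics/scene_j.png

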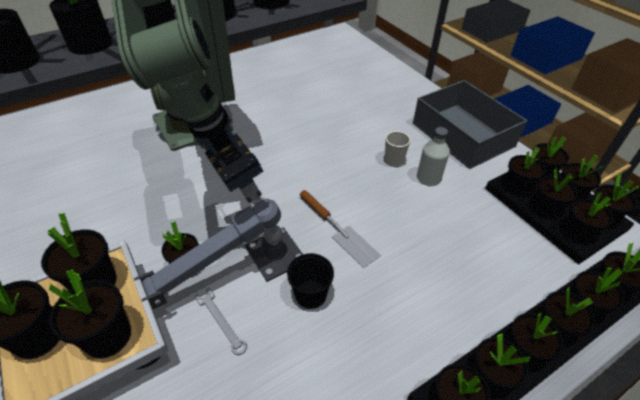

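The scene shows the tongue raised clear of the ball at about (270,240), with the other things unmoved. I'll lift a little more and then hold still.

>>> step_arm(rows=[-1.5, -3, 8, 0.03, 0.004, 0, 6, -1.5, -1.5, 4, 0.015, 0, 0, 6, -1.5, 0, 0.5, 0, 0, 0, 6, -1.5, 0, 0.5, 0, 0, 0, 6], grip_force=50)

```text
clock: 9.5
ee_pos: [532.9, -36.2, 208.1]
ee_rot: [-2.074, -2.064, -0.351]
contact_force: [9.6, -0.3, -4.3]
grip_width: 12.3
```

```bash
python3 look.py k scene; python3 look.py k2 scene; python3 look.py l; python3 - <<'E'
from cell import manip
import cv2
a=cv2.imread('pics/scene_k2.png')
for q in ["pot_small","pot_empty","wrench","trowel","spray","tag_cup"]:
    print(q,[(d['xyz'],d['confidence']) for d in manip.place_of(q,'scene')[:1]])
E
```

```text
9.5 [532.9 -36.2 208.1] toolY [ 1.    -0.009  0.03 ] toolZ [ 0.031  0.301 -0.953] F [ 9.6 -0.3 -4.3] [-0.12  0.02  0.21] 12.3 [-0.28  0.28  1.68  0.32  1.25 -0.38]
scene latch_grip [([529.9, -36.9, 221.6], 0.58)]
scene coupler_rim [([604.5, -19.4, 158.3], 0.72)]
scene ball_top [([605.8, -8.7, 104.2], 0.72)]
9.7 [533.  -36.1 208. ] toolY [ 1.    -0.009  0.029] toolZ [ 0.031  0.301 -0.953] F [10.2  0.3 -5.1] [-0.22  0.01  0.26] 12.3 [-0.28  0.28  1.68  0.32  1.25 -0.38]
scene latch_grip [([531.0, -36.7, 219.1], 0.68)]
scene coupler_rim [([603.5, -21.1, 158.7], 0.81)]
scene ball_top [([605.2, -4.9, 103.3], 0.71)]
9.9 [533.  -36.1 208. ] toolY [ 1.    -0.009  0.029] toolZ [ 0.031  0.301 -0.953] F [10.4  1.8 -4.3] [-0.18  0.08  0.15] 12.3 [-0.28  0.28  1.68  0.32  1.25 -0.38]
pot_small [([525.4, -205.1, 1.4], 0.77)]
pot_empty [([748.1, 10.5, 0.6], 0.67)]
wrench [([698.2, -190.5, -0.5], 0.71)]
trowel [([634.9, 166.0, -0.4], 0.88)]
spray [([594.2, 494.6, -4.1], 0.55)]
tag_cup [([484.1, 455.0, 3.7], 0.79)]
```

View pics/scene_k2.png

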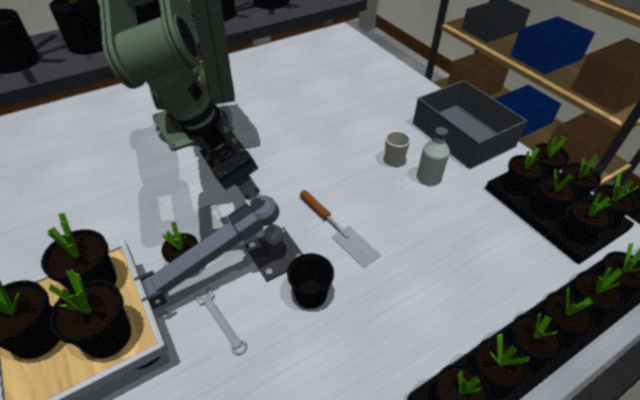

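The arm is steady, with the rim about 52 mm above the ball and 10 N still on the latch. Nothing around it has moved.

```bash
python3 -c "
from cell import manip
print(manip.sign_off())"
```

```text
the job is handed in; nothing more can be done
None
```

The coupler is off the ball and held up in the gripper, and I handed the job in at about 9.9 s.

- **Draw:** I gripped the pull tab (11.9 mm measured opening against its 12 mm thickness) and drew it about 22 mm along -x to its stop. The pull reached 13.5 N while the tongue was still down on the ball.
- **Lift:** I then raised the tongue along its hinge arc to about 0.3 rad.
- **Last checks:**
  - The rim is about 50 mm above the ball top, against the 30 mm asked. That comes from the arm pose (about 52 mm) and the camera network (about 54 mm), which agree within their error.
  - The arm held still for the last 0.4 s, with about 10 N on the latch and 4–5 N of tongue weight.
  - The grip is set to 50 N, at 12.3 mm opening.
- **Surroundings:** The pots, tools and other things look unmoved in the pictures. Of their measured positions, only the small pot's was also taken at the start, and it matches within the network's error.
- **Disagreements:** Early readings of the tab's position differed by up to about 7 mm in x between cameras. The gentle first closing absorbed that. The arm also fell short of its commanded draw under the spring load, so I added further draw steps until it reached the stop.

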